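Comb the stirring rods into a row

TASK

Tidy the scattered stirring rods on the sorting board: pick up the small rake that lies on its side, stand it upright on its teeth on the bench and let go, then take it again by the upper half of its handle and comb the four rods with it into one close row, lying flat side by side and parallel along the board's fence. Then stand the rake back upright on the bench, off the board. Move the rods only with the rake, never with the robot itself, and leave the other things where they are.

Things in the scene. Friction and masses are not known exactly. Their poses are not given: they have to be found in the camera images.
- rake: hand rake, 0.28 kg; origin under the middle of its teeth, +z up the handle. Aluminium head 56 (x) by 120 (y) by 36 mm (z): six teeth, plates 6 mm thick along y, 56 deep along x, 24 tall, 17 mm gaps, under a bar. Light wooden handle 16 x 16 mm square, z = 36 to 140 mm. It starts lying on a long side of the head: x axis vertical, handle level, its axis 28 mm above the bench, free all round.
- rake_top (a point): centre of the end face of the rake's handle, 140 mm from the tooth tips; the handle's upper half is the 52 mm below it. The rake's mass centre is about 28 mm from the tooth tips: stood on its teeth it is stable and it drops upright if let go leaning up to some 30 degrees. Front and back are alike.
- board: fixed grey sorting board 220 mm (x) by 250 mm (y), 8 mm thick, lying on the bench. Origin: centre of its underside. A straight metal fence 24 mm tall above the bench runs along x at its +y end; the fence's inner face is at y = +113 mm. The other three sides have no rim. Its yaw and place vary.
- rod1: loose white plastic stirring rod, six-sided, 10 mm across flats, 130 mm long, 14 g. Origin: its centre (13 mm above the bench when it lies on the board); x along its length. It slides rather than rolls. Farthest of the four from the fence at the start.
- rod2: loose white plastic stirring rod, six-sided, 10 mm across flats, 130 mm long, 14 g. Origin: its centre (13 mm above the bench when it lies on the board); x along its length. It slides rather than rolls. One of the middle two at the start.
- rod3: loose white plastic stirring rod, six-sided, 10 mm across flats, 130 mm long, 14 g. Origin: its centre (13 mm above the bench when it lies on the board); x along its length. It slides rather than rolls. One of the middle two at the start.
- rod4: loose white plastic stirring rod, six-sided, 10 mm across flats, 130 mm long, 14 g. Origin: its centre (13 mm above the bench when it lies on the board); x along its length. It slides rather than rolls. Nearest to the fence at the start.
- jar: small lidded amber glass jar, 49 mm across, 60 mm tall, on the robot's side of the bench; bystander, origin at the centre of its underside
- dish: flat closed round dish, 64 mm across, 16 mm tall, at the far side; bystander, origin at the centre of its underside
There are look-alikes about, which are no part of the job. What is shaped like the rod3 but pink or turquoise is not meant.

How it is judged:
By the outcome, as a careful person would: the job done as asked, in the order asked, and still so for the second after the job is handed in, with the robot touching nothing.
It also fails if it takes over 72 s, if anything falls off the work surface, if the arm or the gripper's body presses on something with over 40 N, if the wrist force passes 120 N, or if a joint passes its speed limit or range.

ROBOT

A 6-joint arm with a two-finger parallel gripper is mounted at the origin on the work surface. World frame = base frame: x ahead of the robot, y to its left, z up, the work surface at z = 0. Lengths are in m, angles in rad, forces in N, time in s.
With the tool pointing down it reaches from about 0.375 to 0.9 m from the base axis. Payload 3.1 kg.
Tool frame: the origin (TCP) lies midway between the tips of the shut fingers; the grasp point (between the pads) lies 19 mm behind it; z points along the fingers, y is the line along which they close (so a half turn about z gives the same grasp; the last joint's range is limited). The gripper opens to 85 mm and grips with 20 to 120 N. Pads are 22 mm wide; open, the fingers measure 114 mm over their backs; the gripper's body (76 mm by 85 mm) begins 54 mm behind the grasp point. The pads swing forward as they close: fully open they stand 13 mm farther back than shut.
Start: joints at [-1.456, 0.527, 1.433, -0, 1.181, -0.178], TCP at [0.181, -0.598, 0.231] pointing down, gripper open.
Joint ranges: [-3.08, 3.08], [-0.75, 2.2], [0.22, 2.44], [-1.43, 4.57], [0, 2.65], [-2.85, 2.85]. Speed limits (rad/s): [2.79, 2.79, 3.14, 3.14, 3.14, 3.14].

INTERFACE

Orientations are given as a unit quaternion [x, y, z, w].
In Python, from station import manip gives the robot as it stands. The module is installed in compiled form; this text tells all that it offers.
- The arm moves only by the tool apply_moves, never from a script. Its arguments are lists of equal length, an entry for each row: "claw": the gripper's target within -1 to 1 (fully open at 1, half-way at 0, shut at -1); "travel": the shift along the tool's x, y, z scaled (see below), a list of three; "turn": the turn, a rotation vector about the tool's x, y, z scaled (see below), a list of three. In form: {"claw": [claw, ...], "travel": [[dx, dy, dz], ...], "turn": [[rx, ry, rz], ...]}. A call has 1 to 5 rows; each row is the pose to reach, as a shift and turn from the pose commanded when the call began, along the tool's axes at that moment, turning the shorter way round; what a row does not reach only later rows make up. The controller multiplies each number of a shift by 800 mm and each number of a turn by 180 degrees. A row lasts 1/12 s, in which the tool goes at most 41.7 mm and 7.16 degrees, less where a joint would pass 70% of its speed; a pose out of reach is approached as far as the arm can. A call with a number of a shift or a turn outside -1 to 1 is refused whole. A call with a gripper value outside its range is refused whole. The fingers move at their own pace and stop on an object; "newtons" is the grip in N (left out, the last holds). Time passes only in rows, so rows that repeat a pose let the fingers close. It gives the time, the measured TCP pose, the force, the opening and the grip force at its end, in the units of the state.
- manip.sense(): the state, without advancing time (a new reading comes with each control period).
- manip.snapshot(name): name is "scene" or "top" or "wrist"; returns a dict with "pixels" (420x560x3 uint8, red, green, blue), "depth" (420x560 float32, m along the optical axis (not along the pixel's ray), 0 where there is no reading), "intrinsics" (3x3 intrinsics, pixels), "R" (3x3) and "t" (3): a world point X has camera coordinates R X + t. Camera axes: x right, y down, z forward; pixel columns grow to the right and rows downward; lengths in m; the calibration is good to about 2 mm. A picture is of the moment at which its call begins.
- manip.sign_off(): hands the job in; it is judged then, once.
The state is a dict: "t": time; "q": joint angles; "qd": joint speeds; "tau": joint torques, N m; "tcp_pos": TCP position; "tool_rot": TCP orientation; "force": force on the tool from outside, world axes, zero at the start; "ft_torque": the same for the moment, N m; "finger_gap": opening from 0.0 (shut) to 1.0 (fully open); "gripper_force": force on a finger pad.
Only numpy, scipy, OpenCV 4.12 (cv2) and the standard library are available. Lean on these libraries where they do the work, as an engineer would, in place of code of your own. Each camera call takes 0.05 s, during which the arm holds its last target. There are 200 camera calls.

## Working session

There is one attempt and no reset: what is moved stays moved. The work goes in short steps, Python scripts to look and compute and a tool call to move; the robot and the scene stay as the last step left them, time stands still between calls to the robot, and variables do not carry over. Pictures are saved under pics/ and viewed, at most 10 in all, crops included, and the job is handed in when it is done.

Besides the shell and the picture viewer there is one more tool, called by a JSON object that holds its "op" and its "data". apply_moves: Moves the arm, as the interface text tells. Shifts and turns lie within -1 to 1; 1 stands for 800 mm of shift or 180 degrees of turn. Its arguments: {"type":"object","properties":{"claw":{"type":"array","items":{"type":"number"}},"travel":{"type":"array","items":{"type":"array","items":{"type":"number"}}},"turn":{"type":"array","items":{"type":"array","items":{"type":"number"}}},"newtons":{"type":"number"}},"required":["claw","travel","turn"]}

```bash
mkdir -p pics
cat > h.py <<'E'
import numpy as np, cv2
from station import manip
def snap(n,f=None):
    s=manip.snapshot(n)
    if f: cv2.imwrite('pics/'+f,s['pixels'][:,:,::-1])
    return s
def ray(s,u,v,z):
    R,t,K=map(np.array,(s['R'],s['t'],s['intrinsics'])); c=-R.T@t
    d=R.T@np.linalg.inv(K)@np.array([u,v,1.]); return c+d*(z-c[2])/d[2]
def dep(s,u,v):
    R,t,K=map(np.array,(s['R'],s['t'],s['intrinsics'])); z=s['depth'][int(v),int(u)]
    return R.T@(np.linalg.inv(K)@np.array([u,v,1.])*z-t)
E
python3 - <<'E'
from h import *
a=snap('top','top1.png');b=snap('scene','scene1.png')
for s in(a,b):print(-np.array(s['R']).T@s['t'])
st=manip.sense();print(st['tcp_pos'],st['tool_rot'],st['t'],st['finger_gap'])
E
```

```text
[ 0.35704859 -0.06856915  1.233767  ]
[1.21282047 0.78097914 1.00058504]
[ 0.18095302 -0.59757467  0.23043773] [ 9.89229607e-01  1.46368886e-01  5.36854420e-05 -9.64760354e-04] 0.1 0.9975325922539636
```

View pics/top1.png

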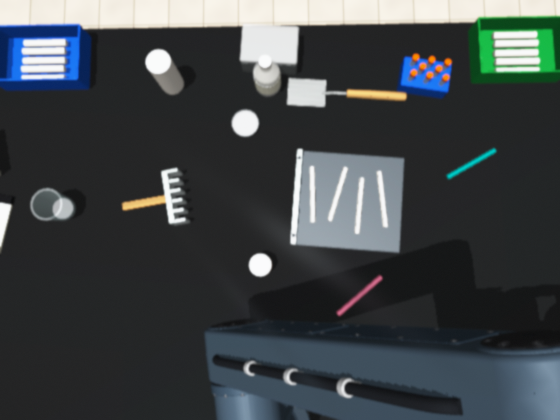

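View pics/scene1.png

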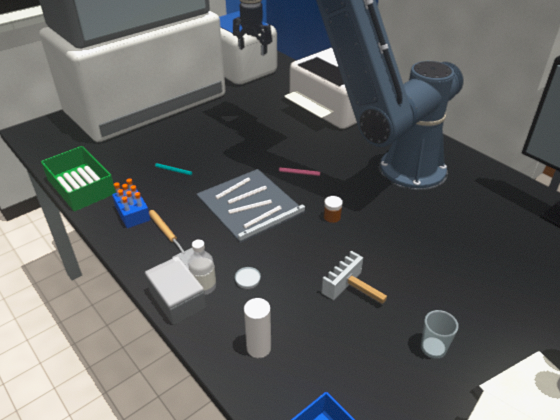

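Top view: the rake lies at (150,200) with its handle pointing left (end at about (124,206)). The board is at (348,200) with its fence on the left (x≈297). The four white rods stand at columns 312, 338, 360 and 382. The jar is at (260,265) and the dish at (245,123). Look-alikes:
- turquoise rod (470,163) and pink rod (360,296): wrong colour
- white rods in the blue tray (45,60) and green tray (515,55): not on the board

The four white rods on the board are the ones meant. The other wooden handle at (375,95) belongs to a spatula, not the rake.

```bash
cat > m.py <<'E'
from h import *
def comps(mask,lo,hi):
    n,l,st,c=cv2.connectedComponentsWithStats(mask.astype(np.uint8))
    return [(l==i) for i in range(1,n) if lo<=st[i,4]<=hi]
def cloud(s,m):
    v,u=np.nonzero(m); z=s['depth'][v,u]; k=z>0;u,v,z=u[k],v[k],z[k]
    R,t,K=map(np.array,(s['R'],s['t'],s['intrinsics']))
    return (np.linalg.inv(K)@np.vstack([u*z,v*z,z])-t[:,None]).T@R
def wood(s):
    h=cv2.cvtColor(s['pixels'],cv2.COLOR_RGB2HSV); return (h[...,0]>8)&(h[...,0]<25)&(h[...,1]>100)&(h[...,2]>120)
def white(s):
    h=cv2.cvtColor(s['pixels'],cv2.COLOR_RGB2HSV); return (h[...,1]<45)&(h[...,2]>190)
def axis(s,m,z):
    (cx,cy),(w,h),a=cv2.minAreaRect(np.argwhere(m)[:,::-1].astype(np.float32))
    d=np.deg2rad(a if w>h else a+90); L=max(w,h)/2*np.array([np.cos(d),np.sin(d)])
    return ray(s,cx,cy,z),ray(s,cx-L[0],cy-L[1],z),ray(s,cx+L[0],cy+L[1],z)
E
python3 - <<'E'
from m import *
np.set_printoptions(precision=4,suppress=True)
for n in('top','scene'):
    s=snap(n)
    for nm,mk in(('wood',wood(s)),('white',white(s))):
        for c in comps(mk,40,900):
            p=cloud(s,c)
            if not len(p):continue
            u=np.argwhere(c)[:,::-1].mean(0)
            md=np.median(p,0)
            if md[0]>.78 or abs(md[1])>.5:continue
            z=md[2]
            print(n,nm,u.round(),c.sum(),'med',md,'ax',*axis(s,c,z))
    if n=='top':
        h=s['pixels'].astype(int); g=(h.sum(2)>220)&(np.ptp(h,axis=2)<60)
        g[:, :285]=0;g[:,415:]=0;g[:140]=0;g[260:]=0
        c=max(comps(g,1000,99999),key=np.sum)
        r=cv2.minAreaRect(np.argwhere(c)[:,::-1].astype(np.float32));print('board',r)
        for q in cv2.boxPoints(r):print(q,ray(s,*q,.008))
        p=cloud(s,c);print('bz',np.percentile(p[:,2],[5,50,95]))
E
```

```text
top wood [377.  94.] 507 med [ 0.7626 -0.2713  0.0165] ax [ 0.763  -0.2702  0.0165] [ 0.7691 -0.2007  0.0165] [ 0.7569 -0.3396  0.0165]
top wood [143. 203.] 367 med [0.5109 0.2718 0.0347] ax [0.5101 0.2718 0.0347] [0.5183 0.2234 0.0347] [0.5019 0.3201 0.0347]
top white [245. 123.] 514 med [0.6984 0.0403 0.0152] ax [0.6983 0.0414 0.0152] [0.6979 0.012  0.0152] [0.6988 0.0708 0.0152]
top white [296. 197.] 513 med [ 0.5203 -0.0778  0.0228] ax [ 0.5223 -0.0782  0.0228] [ 0.6325 -0.0878  0.0228] [ 0.4144 -0.0689  0.0228]
top white [312. 194.] 291 med [ 0.5287 -0.1141  0.0155] ax [ 0.5276 -0.1133  0.0155] [ 0.5933 -0.1144  0.0155] [ 0.4627 -0.1122  0.0155]
top white [337. 194.] 298 med [ 0.5269 -0.1721  0.0157] ax [ 0.5278 -0.1727  0.0157] [ 0.5916 -0.1938  0.0157] [ 0.4647 -0.1518  0.0157]
top white [171. 196.] 498 med [0.5197 0.205  0.0549] ax [0.5224 0.1996 0.0549] [0.5827 0.2096 0.0549] [0.4629 0.1896 0.0549]
top white [382. 199.] 304 med [ 0.5136 -0.2752  0.0156] ax [ 0.5149 -0.2753  0.0156] [ 0.5817 -0.2699  0.0156] [ 0.449  -0.2805  0.0156]
top white [359. 206.] 299 med [ 0.4986 -0.
[... 1583 characters left out ...]
13] [ 0.3871 -0.0078  0.0613]
scene white [249. 206.] 151 med [ 0.5308 -0.173   0.0179] ax [ 0.5308 -0.171   0.0179] [ 0.4698 -0.1506  0.0179] [ 0.5904 -0.1909  0.0179]
scene white [262. 216.] 142 med [ 0.531  -0.1123  0.0178] ax [ 0.5308 -0.1123  0.0178] [ 0.4653 -0.1121  0.0178] [ 0.5936 -0.1125  0.0178]
scene white [271. 220.] 182 med [ 0.5249 -0.0775  0.025 ] ax [ 0.5261 -0.0771  0.025 ] [ 0.4381 -0.0695  0.025 ] [ 0.6097 -0.0844  0.025 ]
scene white [344. 269.] 262 med [0.5269 0.2079 0.0571] ax [0.5262 0.1999 0.0571] [0.4626 0.1881 0.0571] [0.5862 0.211  0.0571]
scene white [247. 277.] 343 med [0.7024 0.0438 0.0171] ax [0.7015 0.0437 0.0171] [0.6794 0.0623 0.0171] [0.7236 0.0252 0.0171]
```

```bash
cat > p.py <<'E'
from h import *
from scipy.spatial.transform import Rotation as Ro
np.set_printoptions(precision=4,suppress=True)
def frame(yaw,tilt=0): # yaw: direction (deg) of tool x with tool down; tilt about tool y
    a=np.deg2rad(yaw);x=np.array([np.cos(a),np.sin(a),0]);z=np.array([0,0,-1.]);y=np.cross(z,x)
    return Ro.from_matrix(np.c_[x,y,z])*Ro.from_euler('y',tilt,degrees=True)
def plan(*wps,cur=None):
    s=manip.sense(); p,R=(s['tcp_pos'],Ro.from_quat(s['tool_rot'])) if cur is None else cur
    print('t',s['t'],'at',p,'F',np.array(s['force']),'gap',s['finger_gap'])
    for P,Q in wps:
        d=R.inv().apply(np.array(P)-p); r=(R.inv()*Q).as_rotvec()
        print('travel',(d/.8).round(4).tolist(),'turn',(r/np.pi).round(4).tolist(),'rows',round(max(np.linalg.norm(d)/.0417,np.degrees(np.linalg.norm(r))/7.16),1))
        p,R=np.array(P),Q
E
python3 - <<'E'
from p import *
yaw=np.degrees(np.arctan2(.986,-.165));print(yaw)
h=np.array([-.165,.986,0]);G=np.array([.503,.3205,0])-.045*h;G[2]=.03
Q=frame(yaw,-40);z=Q.as_matrix()[:,2];T=G+.019*z
print(G,T,z)
plan(([.5,-.15,.25],frame(60)),(T-.12*z,Q),(T,Q))
E
```

```text
99.50001059562598
[0.5104 0.2761 0.03  ] [0.5124 0.2641 0.0154] [ 0.1061 -0.634  -0.766 ]
t 0.2 at [ 0.181  -0.5978  0.2307] F [-0.3055  0.4125 -0.1518] gap 0.9992418608881689
travel [0.5438, -0.4203, -0.0235] turn [-0.0004, -0.0002, -0.2398] rows 13.2
travel [0.5304, -0.3067, 0.1783] turn [-0.0765, -0.2132, -0.2103] rows 12.2
travel [-0.0, -0.0, 0.15] turn [0.0, 0.0, 0.0] rows 2.9
```

{"op": "apply_moves", "data": {"claw": [1,1,1,1,1], "travel": [[0.045,-0.035,0],[0.09,-0.07,0],[0.135,-0.105,0],[0.18,-0.14,-0.008],[0.18,-0.14,-0.008]], "turn": [[0,0,0],[0,0,0],[0,0,0],[0,0,0],[0,0,0]]}}

```text
t: 0.62
tcp_pos: [0.2882, -0.4439, 0.2375]
tool_rot: [0.989, 0.148, 0.0, -0.002]
force: [-0.3, 0.3, -0.1]
finger_gap: 1.0
gripper_force: 0.0
```

{"op": "apply_moves", "data": {"claw": [1,1,1,1,1], "travel": [[0.045,-0.035,0],[0.09,-0.07,0],[0.135,-0.105,0],[0.18,-0.14,-0.008],[0.18,-0.14,-0.008]], "turn": [[0,0,0],[0,0,0],[0,0,0],[0,0,0],[0,0,0]]}}

```text
t: 1.03
tcp_pos: [0.3933, -0.2957, 0.2442]
tool_rot: [0.989, 0.148, 0.0, -0.001]
force: [0.7, -0.6, 0.0]
finger_gap: 0.996
gripper_force: 0.0
```

{"op": "apply_moves", "data": {"claw": [1,1,1,1,1], "travel": [[0.045,-0.035,0],[0.09,-0.07,0],[0.135,-0.105,0],[0.18,-0.14,-0.008],[0.18,-0.14,-0.008]], "turn": [[0,0,-0.03],[0,0,-0.06],[0,0,-0.09],[0,0,-0.12],[0,0,-0.12]]}}

```text
t: 1.45
tcp_pos: [0.4993, -0.1474, 0.2508]
tool_rot: [0.943, 0.332, 0.001, -0.0]
force: [1.0, -1.2, 0.1]
finger_gap: 0.999
gripper_force: 0.0
```

```bash
cat > g.py <<'E'
from p import *
h=np.array([-.165,.986,0]);G=np.array([.503,.3205,0])-.045*h;G[2]=.03
Q=frame(99.5,-40);z=Q.as_matrix()[:,2];T=G+.019*z
Z=frame(99.5,0)
E
python3 - <<'E'
from g import *
plan((T-.12*z,Q),(T,Q))
E
```

```text
t 1.45 at [ 0.4993 -0.1474  0.2508] F [ 1.0176 -1.1743  0.0622] gap 0.9992514765359041
travel [0.3821, -0.4744, 0.1802] turn [-0.1172, -0.2014, -0.3229] rows 12.2
travel [-0.0, 0.0, 0.15] turn [0.0, 0.0, 0.0] rows 2.9
```

```bash
cat >> p.py <<'E'
def go(P,Q,n,start=None): # n equal chained steps
    s=manip.sense(); p,R=start or (np.array(s['tcp_pos']),Ro.from_quat(s['tool_rot']))
    rv=(R.inv()*Q).as_rotvec()
    plan(*[(p+(np.array(P)-p)*k/n,R*Ro.from_rotvec(rv*k/n)) for k in range(1,n+1)],cur=start)
E
python3 - <<'E'
from g import *
go(T-.12*z,Q,3)
E
```

```text
t 1.45 at [ 0.4993 -0.1474  0.2508] F [ 1.0176 -1.1743  0.0622] gap 0.9992514765359041
travel [0.1274, -0.1581, 0.0601] turn [-0.0391, -0.0671, -0.1076] rows 4.1
travel [0.1809, -0.1097, 0.0104] turn [-0.0391, -0.0671, -0.1076] rows 4.1
travel [0.2037, -0.0418, -0.0401] turn [-0.0391, -0.0671, -0.1076] rows 4.1
```

{"op": "apply_moves", "data": {"claw": [1,1,1,1,1], "travel": [[0.1274,-0.1581,0.0601],[0.1274,-0.1581,0.0601],[0.1274,-0.1581,0.0601],[0.1274,-0.1581,0.0601],[0.1274,-0.1581,0.0601]], "turn": [[-0.0391,-0.0671,-0.1076],[-0.0391,-0.0671,-0.1076],[-0.0391,-0.0671,-0.1076],[-0.0391,-0.0671,-0.1076],[-0.0391,-0.0671,-0.1076]]}}

```text
t: 1.87
tcp_pos: [0.496, 0.0187, 0.1999]
tool_rot: [0.866, 0.485, -0.08, 0.09]
force: [-0.6, -0.8, 0.6]
finger_gap: 0.996
gripper_force: 0.0
```

{"op": "apply_moves", "data": {"claw": [1,1,1,1,1], "travel": [[0.181,-0.11,0.0104],[0.181,-0.11,0.0104],[0.181,-0.11,0.0104],[0.181,-0.11,0.0104],[0.181,-0.11,0.0104]], "turn": [[-0.0391,-0.0671,-0.1076],[-0.0391,-0.0671,-0.1076],[-0.0391,-0.0671,-0.1076],[-0.0391,-0.0671,-0.1076],[-0.0391,-0.0671,-0.1076]]}}

```text
t: 2.28
tcp_pos: [0.4985, 0.1805, 0.1512]
tool_rot: [0.753, 0.615, -0.153, 0.179]
force: [-0.1, 0.4, 0.7]
finger_gap: 1.002
gripper_force: 0.0
```

{"op": "apply_moves", "data": {"claw": [1,1,1,1,1], "travel": [[0.2037,-0.0418,-0.04],[0.2037,-0.0418,-0.04],[0.2037,-0.0418,-0.04],[0.2037,-0.0418,-0.04],[0.2037,-0.0418,-0.04]], "turn": [[-0.0391,-0.0671,-0.1076],[-0.0391,-0.0671,-0.1076],[-0.0391,-0.0671,-0.1076],[-0.0391,-0.0671,-0.1076],[-0.0391,-0.0671,-0.1076]]}}

```text
t: 2.7
tcp_pos: [0.4993, 0.3425, 0.1017]
tool_rot: [0.607, 0.718, -0.222, 0.259]
force: [-0.0, 0.9, -0.9]
finger_gap: 1.002
gripper_force: 0.0
```

Run:
```python
from g import *
from m import *
s=snap('wrist','w1.png')
for c in comps(wood(s),300,99999):
    p=cloud(s,c);print(c.sum(),np.median(p,0),*axis(s,c,.036))
plan((T,Q)); print(manip.sense()['q'])
```

```text
354 [0.5032 0.3203 0.0276] [0.5046 0.3097 0.036 ] [0.4998 0.3378 0.036 ] [0.5106 0.2741 0.036 ]
t 2.75 at [0.4998 0.3396 0.1033] F [-0.3704  0.1263  0.7077] gap 0.9966722965536456
travel [-0.0026, 0.0006, 0.1456] turn [-0.0012, 0.0002, 0.0001] rows 2.8
[ 0.6863  0.8688  1.3338 -0.6024  1.3781  0.7753]
```

View pics/w1.png

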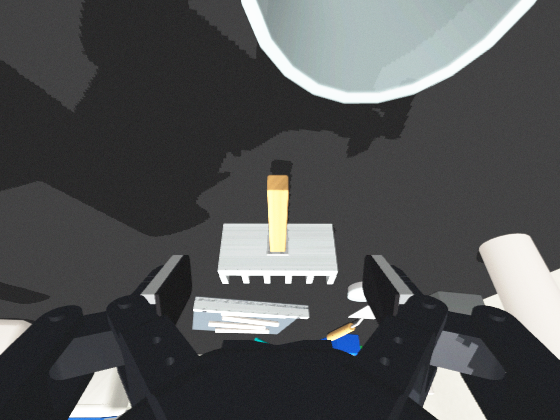

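Wrist view: handle end face is at (277,183), centred between the fingers, and measures (0.503,0.320,0.028), which matches. The glass beaker at the top (390,50) is close to the gripper, so I'll reduce the tilt to stay clear of it.

```bash
cat > g.py <<'E'
from p import *
h=np.array([-.165,.986,0]);G=np.array([.503,.3205,0])-.042*h;G[2]=.029
Q=frame(99.5,-15);z=Q.as_matrix()[:,2];T=G+.019*z
E
python3 - <<'E'
from g import *
print(T)
plan((T-.085*z,Q),(T,Q))
s=manip.snapshot('wrist');R=Ro.from_quat(manip.sense()['tool_rot'])
print('cam in tool',R.inv().apply(-s['R'].T@s['t']-manip.sense()['tcp_pos']))
E
```

```text
[0.5107 0.2742 0.0106]
t 2.75 at [0.4998 0.3396 0.1033] F [-0.3704  0.1263  0.7077] gap 0.9966722965536456
travel [-0.0339, 0.0002, 0.0457] turn [-0.0012, 0.139, -0.0002] rows 3.5
travel [-0.0, -0.0, 0.1063] turn [0.0, 0.0, 0.0] rows 2.0
cam in tool [ 0.0731 -0.0009 -0.1435]
```

{"op": "apply_moves", "data": {"claw": [1,1,1,1,1], "travel": [[-0.034,0,0.0457],[-0.034,0,0.0457],[-0.034,0,0.0457],[-0.034,0,0.0457],[-0.034,0,0.0457]], "turn": [[0,0.139,0],[0,0.139,0],[0,0.139,0],[0,0.139,0],[0,0.139,0]]}}

```text
t: 3.22
tcp_pos: [0.5092, 0.2871, 0.0984]
tool_rot: [0.646, 0.752, -0.085, 0.099]
force: [-0.2, -0.1, 0.6]
finger_gap: 0.998
gripper_force: 0.0
```

{"op": "apply_moves", "data": {"claw": [1,1,1,1,1], "travel": [[0,0,0.035],[0,0,0.07],[0,0,0.1],[0,0,0.106],[0,0,0.106]], "turn": [[0,0,0],[0,0,0],[0,0,0],[0,0,0],[0,0,0]]}}

```text
t: 3.63
tcp_pos: [0.51, 0.2688, 0.0127]
tool_rot: [0.644, 0.754, -0.088, 0.099]
force: [-0.2, 0.0, -0.0]
finger_gap: 0.999
gripper_force: 0.0
```

{"op": "apply_moves", "data": {"newtons": 50, "claw": [-1,-1,-1,-1,-1], "travel": [[0,0,0],[0,0,0],[0,0,0],[0,0,0],[0,0,0]], "turn": [[0,0,0],[0,0,0],[0,0,0],[0,0,0],[0,0,0]]}}

```text
t: 4.05
tcp_pos: [0.5115, 0.271, 0.0148]
tool_rot: [0.643, 0.755, -0.085, 0.1]
force: [-0.2, -0.3, 0.4]
finger_gap: 0.3
gripper_force: 0.0
```

{"op": "apply_moves", "data": {"claw": [-1,-1,-1,-1,-1], "travel": [[0,0,0],[0,0,0],[0,0,0],[0,0,0],[0,0,0]], "turn": [[0,0,0],[0,0,0],[0,0,0],[0,0,0],[0,0,0]]}}

```text
t: 4.47
tcp_pos: [0.5115, 0.271, 0.0143]
tool_rot: [0.643, 0.755, -0.085, 0.099]
force: [-1.2, 2.3, 5.7]
finger_gap: 0.174
gripper_force: 52.1
```

Run:
```python
from g import *
# pivot plan: lift to G z=.20, tilt +60, rake dir; then target
p0=np.array([.5107,.2742]);
def tcp(tilt,g): q=frame(99.5,tilt); return g+.019*q.as_matrix()[:,2],q
s=manip.sense();print(s['gripper_force'],s['tool_rot'])
g=G.copy(); w=[]
gl=np.array([G[0],G[1],.16])
w.append((T+[0,0,.131],Q))
for t in(15,45,65): w.append(tcp(t,gl))
plan(*w)
```

```text
52.05564737319946 [ 0.6431  0.7546 -0.0848  0.0995]
t 4.4667 at [0.5115 0.271  0.0143] F [-1.2291  2.3475  5.667 ] gap 0.17359420465215886
travel [-0.0372, -0.0003, -0.1548] turn [-0.0006, 0.0001, -0.002] rows 3.1
travel [0.0119, -0.0, -0.0032] turn [0.0, 0.1667, 0.0] rows 4.2
travel [0.0119, 0.0, -0.0032] turn [-0.0, 0.1667, -0.0] rows 4.2
travel [0.0081, -0.0, -0.0014] turn [0.0, 0.1111, -0.0] rows 2.8
```

{"op": "apply_moves", "data": {"claw": [-1,-1,-1,-1,-1], "travel": [[-0.0093,0,-0.0387],[-0.0186,0,-0.0774],[-0.028,0,-0.116],[-0.0372,0,-0.155],[-0.0372,0,-0.155]], "turn": [[0,0,0],[0,0,0],[0,0,0],[0,0,0],[0,0,0]]}}

```text
t: 4.88
tcp_pos: [0.5138, 0.2754, 0.1465]
tool_rot: [0.644, 0.754, -0.081, 0.101]
force: [1.3, 0.0, -1.8]
finger_gap: 0.176
gripper_force: 51.0
```

{"op": "apply_moves", "data": {"claw": [-1,-1,-1,-1,-1], "travel": [[0.012,0,-0.003],[0.012,0,-0.003],[0.012,0,-0.003],[0.012,0,-0.003],[0.012,0,-0.003]], "turn": [[0,0.1667,0],[0,0.1667,0],[0,0.1667,0],[0,0.1667,0],[0,0.1667,0]]}}

```text
t: 5.3
tcp_pos: [0.5086, 0.2806, 0.1392]
tool_rot: [0.645, 0.752, 0.084, -0.102]
force: [0.1, -0.2, -3.1]
finger_gap: 0.175
gripper_force: 50.9
```

{"op": "apply_moves", "data": {"claw": [-1,-1,-1,-1,-1], "travel": [[0.012,0,-0.003],[0.012,0,-0.003],[0.012,0,-0.003],[0.012,0,-0.003],[0.012,0,-0.003]], "turn": [[0,0.1667,0],[0,0.1667,0],[0,0.1667,0],[0,0.1667,0],[0,0.1667,0]]}}

```text
t: 5.72
tcp_pos: [0.5075, 0.2891, 0.1423]
tool_rot: [0.602, 0.7, 0.247, -0.293]
force: [-0.2, -0.6, -3.8]
finger_gap: 0.176
gripper_force: 51.1
```

{"op": "apply_moves", "data": {"claw": [-1,-1,-1,-1,-1], "travel": [[0.01,0,-0.001],[0.01,0,-0.001],[0.01,0,-0.001],[0.01,0,-0.001],[0.01,0,-0.001]], "turn": [[0,0.111,0],[0,0.111,0],[0,0.111,0],[0,0.111,0],[0,0.111,0]]}}

```text
t: 6.13
tcp_pos: [0.5063, 0.297, 0.1501]
tool_rot: [0.549, 0.642, 0.345, -0.409]
force: [-0.2, 0.4, -1.7]
finger_gap: 0.172
gripper_force: 51.2
```

Run:
```python
from m import *
from p import *
s=snap('scene','s2.png')
for c in comps(wood(s),60,9999):
    p=cloud(s,c);print(np.median(p,0),np.percentile(p,2,axis=0),np.percentile(p,98,axis=0))
st=manip.sense();print(st['t'],st['tcp_pos'],st['q'],Ro.from_quat(st['tool_rot']).as_matrix(),st['force'])
cv2.imwrite('pics/s2c.png',cv2.resize(s['pixels'][150:380,230:480,::-1],None,fx=2.4,fy=2.4))
```

```text
[ 0.7849 -0.3922  0.0915] [ 0.7287 -0.5352  0.    ] [ 0.8076 -0.3544  0.0967]
[ 0.7679 -0.2641  0.0185] [ 0.7545 -0.3341  0.0028] [ 0.7764 -0.1998  0.0236]
6.1833 [0.5064 0.2975 0.1513] [-0.1437  0.8283  1.7671  1.0867  1.3458 -1.0334] [[-0.0644  0.9873 -0.1455]
 [ 0.4215  0.159   0.8928]
 [ 0.9045 -0.0038 -0.4264]] [-0.3712 -0.106  -1.9302]
```

View pics/s2c.png

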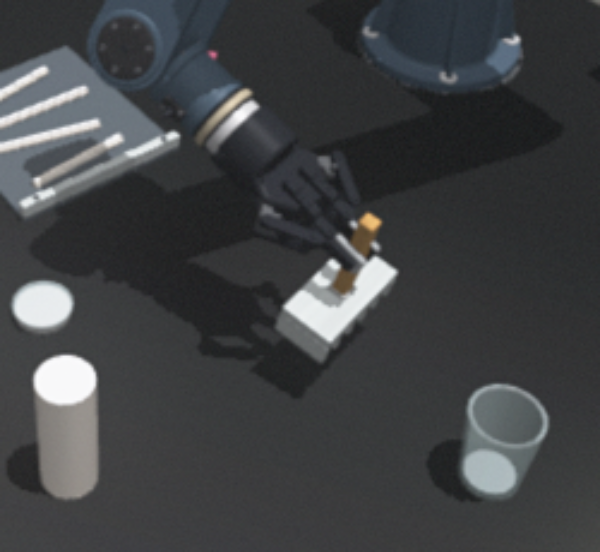

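Run:
```python
from p import *
s=manip.sense();R=Ro.from_quat(s['tool_rot']);z=R.as_matrix()[:,2];g=s['tcp_pos']-.019*z
Q=frame(99.5,75);z=Q.as_matrix()[:,2]
print(g)
a=g.copy();b=g.copy();b[2]=.108;c=g.copy();c[2]=.098
plan((b+.019*z,Q),(c+.019*z,Q))
```

```text
[0.5092 0.2806 0.1594]
t 6.1833 at [0.5064 0.2975 0.1513] F [-0.3712 -0.106  -1.9302] gap 0.18076434309058806
travel [-0.0539, 0.0001, 0.027] turn [0.0014, 0.0569, -0.0018] rows 1.4
travel [-0.0121, 0.0, 0.0032] turn [0.0, 0.0, 0.0] rows 0.2
```

{"op": "apply_moves", "data": {"claw": [-1,-1,-1,-1,-1], "travel": [[-0.018,0,0.009],[-0.036,0,0.018],[-0.054,0,0.027],[-0.054,0,0.027],[-0.054,0,0.027]], "turn": [[0,0.03,0],[0,0.057,0],[0,0.057,0],[0,0.057,0],[0,0.057,0]]}}

```text
t: 6.6
tcp_pos: [0.5063, 0.2995, 0.1044]
tool_rot: [0.514, 0.603, 0.395, -0.465]
force: [0.4, 0.8, -1.7]
finger_gap: 0.178
gripper_force: 51.2
```

Run:
```python
from m import *
from p import *
s=snap('scene')
m=np.zeros((420,560),bool);m[200:330,320:420]=1
for c in comps(wood(s)&m,20,9999):
    p=cloud(s,c);print('wood',len(p),np.median(p,0),np.percentile(p,2,axis=0),np.percentile(p,98,axis=0))
h=s['pixels'].astype(int);k=(h.min(2)>110)&(np.ptp(h,axis=2)<40)&m
for c in comps(k,150,9999):
    p=cloud(s,c);print('head',len(p),np.percentile(p,[2,50,98],axis=0))
st=manip.sense();R=Ro.from_quat(st['tool_rot']);z=R.as_matrix()[:,2];print(st['t'],st['tcp_pos']-.019*z,R.as_matrix(),st['force'])
```

```text
wood 66 [0.5093 0.2914 0.1529] [0.4997 0.2785 0.1164] [0.5161 0.2964 0.1573]
head 159 [[ 0.3363 -0.0205  0.0098]
 [ 0.3756  0.0147  0.0597]
 [ 0.3913  0.0293  0.0657]]
head 882 [[0.4504 0.2596 0.0379]
 [0.5203 0.295  0.0505]
 [0.5678 0.3223 0.1208]]
6.65 [0.5095 0.2813 0.1101] [[-0.0412  0.9871 -0.1547]
 [ 0.2532  0.1601  0.9541]
 [ 0.9665  0.0002 -0.2566]] [-0.6075 -0.2644 -2.3309]
```

{"op": "apply_moves", "data": {"claw": [-1,-1,-1,-1,-1], "travel": [[-0.008,0,0.002],[-0.0155,0,0.004],[-0.0155,0,0.004],[-0.0155,0,0.004],[-0.0155,0,0.004]], "turn": [[0,0,0],[0,0,0],[0,0,0],[0,0,0],[0,0,0]]}}

```text
t: 7.07
tcp_pos: [0.5067, 0.2984, 0.0913]
tool_rot: [0.514, 0.603, 0.395, -0.464]
force: [-0.2, 0.2, -2.4]
finger_gap: 0.182
gripper_force: 51.2
```

{"op": "apply_moves", "data": {"claw": [-1,-1,-1,-1,-1], "travel": [[-0.0024,0,0.0006],[-0.0024,0,0.0006],[-0.0024,0,0.0006],[-0.0024,0,0.0006],[-0.0024,0,0.0006]], "turn": [[0,0,0],[0,0,0],[0,0,0],[0,0,0],[0,0,0]]}}

```text
t: 7.48
tcp_pos: [0.5067, 0.2986, 0.0912]
tool_rot: [0.513, 0.602, 0.397, -0.466]
force: [0.3, -0.7, 4.8]
finger_gap: 0.178
gripper_force: 51.6
```

{"op": "apply_moves", "data": {"claw": [-0.4,0,0.3,0.3,0.3], "travel": [[0,0,0],[0,0,0],[0,0,0],[0,0,0],[0,0,0]], "turn": [[0,0,0],[0,0,0],[0,0,0],[0,0,0],[0,0,0]]}}

```text
t: 7.9
tcp_pos: [0.5067, 0.2984, 0.0889]
tool_rot: [0.514, 0.603, 0.395, -0.465]
force: [-0.3, -0.0, 0.2]
finger_gap: 0.647
gripper_force: 0.0
```

{"op": "apply_moves", "data": {"claw": [0.3,0.3,0.3,0.3,0.3], "travel": [[0,0,-0.03],[0,0,-0.06],[0,0,-0.09],[0,0,-0.12],[0,0,-0.12]], "turn": [[0,0,0],[0,0,0],[0,0,0],[0,0,0],[0,0,0]]}}

```text
t: 8.32
tcp_pos: [0.5242, 0.2031, 0.114]
tool_rot: [0.515, 0.603, 0.397, -0.462]
force: [0.8, -0.8, -0.5]
finger_gap: 0.649
gripper_force: 0.0
```

```bash
cat > rake.py <<'E'
from m import *
from p import *
def rake(name,roi):
    s=snap(name); m=np.zeros((420,560),bool);m[roi[0]:roi[1],roi[2]:roi[3]]=1
    for c in comps(wood(s)&m,20,9999):
        p=cloud(s,c);hi=p[p[:,2]>p[:,2].max()-.008]
        print(name,'wood',len(p),'top pts',np.median(hi,0),hi[:,2].max())
    h=s['pixels'].astype(int);k=(h.min(2)>110)&(np.ptp(h,axis=2)<40)&m
    c=max(comps(k,100,9999),key=np.sum,default=None)
    if c is None:return
    p=cloud(s,c);t=p[abs(p[:,2]-.036)<.008]
    (a,b),(w,hh),an=cv2.minAreaRect(t[:,:2].astype(np.float32));print(name,'head z pct',np.percentile(p[:,2],[2,50,98]),'rect',a,b,w,hh,an)
E
python3 - <<'E'
from rake import *
rake('scene',(200,330,320,420));rake('top',(170,240,100,220))
st=manip.sense();print(st['t'],st['tcp_pos'],st['q'])
# back up and go over rake
E
```

```text
scene wood 66 top pts [0.5087 0.288  0.14  ] 0.1433757249055413
scene head z pct [0.0242 0.0367 0.0471] rect 0.5090560913085938 0.28634846210479736 0.1237102821469307 0.05933777615427971 9.625683784484863
top wood 72 top pts [0.5074 0.2857 0.1388] 0.14249458628761638
top head z pct [-0.0026  0.0352  0.5893] rect 0.5466445684432983 0.29936274886131287 0.04698578640818596 0.05153774470090866 83.03258514404297
8.4167 [0.5219 0.206  0.1136] [-0.3307  0.9998  1.6946  1.0245  1.5362 -1.178 ]
```

Run:
```python
from p import *
C=np.array([.508,.2865])
plan(([.521,.21,.22],frame(99.6,42)),([.512,.265,.24],frame(99.6,9)),([*C,.19],frame(99.6,0)),([*C,.093],frame(99.6,0)))
```

```text
t 8.4167 at [0.5219 0.206  0.1136] F [-0.3952  0.509  -0.5097] gap 0.6490119852341257
travel [0.1299, -0.0005, -0.0291] turn [0.0028, -0.1844, -0.0019] rows 4.6
travel [0.0685, 0.0004, 0.028] turn [-0.0, -0.1833, -0.0] rows 4.6
travel [0.0172, -0.0004, 0.066] turn [0.0, -0.05, 0.0] rows 1.3
travel [0.0, 0.0, 0.1213] turn [0.0, 0.0, 0.0] rows 2.3
```

{"op": "apply_moves", "data": {"claw": [0.5,0.5,0.5,0.5,0.5], "travel": [[0.05,0,-0.012],[0.1,0,-0.024],[0.13,0,-0.029],[0.13,0,-0.029],[0.13,0,-0.029]], "turn": [[0,-0.04,0],[0,-0.08,0],[0,-0.12,0],[0,-0.16,0],[0.0028,-0.1844,-0.002]]}}

```text
t: 8.83
tcp_pos: [0.5203, 0.2127, 0.2219]
tool_rot: [0.601, 0.715, 0.23, -0.272]
force: [-0.0, 0.4, -0.2]
finger_gap: 0.75
gripper_force: 0.0
```

{"op": "apply_moves", "data": {"claw": [0.5,0.5,0.5,0.5,0.5], "travel": [[0.0685,0,0.028],[0.0685,0,0.028],[0.0685,0,0.028],[0.0685,0,0.028],[0.0685,0,0.028]], "turn": [[0,-0.04,0],[0,-0.08,0],[0,-0.12,0],[0,-0.16,0],[0,-0.183,0]]}}

```text
t: 9.25
tcp_pos: [0.5097, 0.2687, 0.2412]
tool_rot: [0.641, 0.764, 0.05, -0.059]
force: [-0.3, 0.6, -0.7]
finger_gap: 0.753
gripper_force: 0.0
```

{"op": "apply_moves", "data": {"claw": [0.5,0.5,0.5,0.5,0.5], "travel": [[0.017,0,0.03],[0.017,0,0.066],[0.017,0,0.066],[0.017,0,0.066],[0.017,0,0.066]], "turn": [[0,-0.025,0],[0,-0.05,0],[0,-0.05,0],[0,-0.05,0],[0,-0.05,0]]}}

```text
t: 9.67
tcp_pos: [0.507, 0.2876, 0.19]
tool_rot: [0.644, 0.765, -0.0, -0.001]
force: [0.3, 0.1, -0.4]
finger_gap: 0.753
gripper_force: 0.0
```

Run:
```python
from p import *
C=np.array([.508,.2865])
from m import *
plan(([*C,.093],frame(99.6,0)))
s=snap('wrist','w3.png')
for c in comps(wood(s),300,99999):
    p=cloud(s,c);u=np.argwhere(c)[:,::-1].mean(0);k=p[p[:,2]>.13]
    print(u,c.sum(),np.median(k,0),k.min(0),k.max(0))
```

```text
t 9.6667 at [0.507  0.2876 0.19  ] F [ 0.2636  0.1219 -0.3662] gap 0.7532370306966839
travel [-0.0018, 0.0012, 0.1212] turn [-0.0006, -0.0006, 0.0011] rows 2.3
[279.0982 205.994 ] 499 [0.5072 0.2953 0.1347] [0.5003 0.2936 0.13  ] [0.514  0.2965 0.1383]
  return _methods._mean(a, axis=axis, dtype=dtype,
  ret = um.true_divide(
Traceback (most recent call last):
ValueError: zero-size array to reduction operation minimum which has no identity
```

View pics/w3.png

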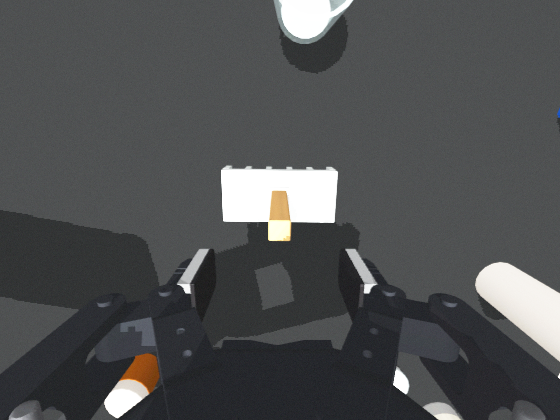

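Wrist view: the rake stands upright at (280,195), its handle end at (279,230) centred between the open pads. Descending to take the upper half.

{"op": "apply_moves", "data": {"claw": [0.5,0.5,0.5,0.5,0.5], "travel": [[-0.001,0.001,0.04],[-0.001,0.001,0.08],[-0.001,0.001,0.11],[-0.001,0.001,0.121],[-0.001,0.001,0.121]], "turn": [[0,0,0.001],[0,0,0.001],[0,0,0.001],[0,0,0.001],[0,0,0.001]]}}

```text
t: 10.13
tcp_pos: [0.5082, 0.2852, 0.0921]
tool_rot: [0.647, 0.763, -0.001, -0.002]
force: [-0.4, -0.5, 0.5]
finger_gap: 0.751
gripper_force: 0.0
```

{"op": "apply_moves", "data": {"claw": [-1,-1,-1,-1,-1], "newtons": 60, "travel": [[0,0,0],[0,0,0],[0,0,0],[0,0,0],[0,0,0]], "turn": [[0,0,0],[0,0,0],[0,0,0],[0,0,0],[0,0,0]]}}

```text
t: 10.55
tcp_pos: [0.5091, 0.2869, 0.0947]
tool_rot: [0.646, 0.763, 0.001, -0.0]
force: [-0.8, -0.8, 4.3]
finger_gap: 0.18
gripper_force: 60.1
```

{"op": "apply_moves", "data": {"claw": [-1,-1,-1,-1], "travel": [[0,0,0],[0,0,0],[0,0,0],[0,0,0]], "turn": [[0,0,0],[0,0,0],[0,0,0],[0,0,0]]}}

```text
t: 10.88
tcp_pos: [0.5091, 0.2869, 0.0947]
tool_rot: [0.646, 0.763, 0.001, -0.0]
force: [-2.1, -0.3, 6.9]
finger_gap: 0.179
gripper_force: 60.3
```

```bash
cat > b.py <<'E'
from p import *
a=np.deg2rad(-4.95);bx=np.array([np.cos(a),np.sin(a)]);by=np.array([-np.sin(a),np.cos(a)])
# fence mid (top view ends, 10mm-ish bar): centre line
F=np.array([.5225,-.0777]) 
def bc(p): # board coords: (x along fence, distance from fence centre line (negative))
    d=np.asarray(p)[...,:2]-F; return np.c_[d@bx,d@by]
E
python3 - <<'E'
from b import *
print('rods',bc(np.array([[.5292,-.1128],[.5293,-.172],[.5019,-.2214],[.5155,-.2747]])))
print('corners',bc(np.array([[.4113,-.0578],[.6394,-.0793],[.614,-.3378],[.3876,-.311]])))
print('rod1 ends',bc(np.array([[.5807,-.2694],[.4493,-.28]])))
s=manip.sense();print(s['t'],s['tcp_pos'],s['force'],s['finger_gap'],s['gripper_force'],s['q'])
E
```

```text
rods [[ 0.0097 -0.0344]
 [ 0.0149 -0.0934]
 [-0.0081 -0.1449]
 [ 0.01   -0.1969]]
corners [[-0.1125  0.0102]
 [ 0.1166  0.0085]
 [ 0.1136 -0.2512]
 [-0.1143 -0.2441]]
rod1 ends [[ 0.0745 -0.186 ]
 [-0.0555 -0.2079]]
10.8833 [0.5091 0.2869 0.0947] [-2.0853 -0.2996  6.8737] 0.1787356475360791 60.250099897384644 [0.3215 0.6588 1.6493 0.0016 0.832  0.1538]
```

```bash
cat >> b.py <<'E'
def W(x,y,z): return np.r_[F+x*bx+y*by,z]
Q=frame(85.05)
E
python3 - <<'E'
from b import *
s=manip.sense();R=Ro.from_quat(s['tool_rot']);p=s['tcp_pos'];u=p.copy();u[2]=.2
print(W(.006,-.258,.2))
plan((u,R))
go(W(.006,-.258,.2),Q,4,start=(u,R))
plan((W(.006,-.258,.1047),Q),cur=(W(.006,-.258,.2),Q))
E
```

```text
[ 0.5062 -0.3353  0.2   ]
t 10.8833 at [0.5091 0.2869 0.0947] F [-2.0853 -0.2996  6.8737] gap 0.1787356475360791
travel [0.0002, 0.0002, -0.1317] turn [0.0, 0.0, 0.0] rows 2.5
t 10.8833 at [0.5091 0.2869 0.2   ] F [-2.0853 -0.2996  6.8737] gap 0.1787356475360791
travel [-0.1916, -0.0331, -0.0003] turn [0.0001, -0.0001, 0.0201] rows 3.7
travel [-0.1933, -0.021, -0.0002] turn [0.0001, -0.0001, 0.0201] rows 3.7
travel [-0.1942, -0.0087, -0.0001] turn [0.0001, -0.0001, 0.0201] rows 3.7
travel [-0.1944, 0.0036, -0.0001] turn [0.0001, -0.0001, 0.0201] rows 3.7
t 10.8833 at [ 0.5062 -0.3353  0.2   ] F [-2.0853 -0.2996  6.8737] gap 0.1787356475360791
travel [0.0, 0.0, 0.1191] turn [0.0, 0.0, 0.0] rows 2.3
```

{"op": "apply_moves", "data": {"claw": [-1,-1,-1,-1,-1], "travel": [[0,0,-0.02],[0,0,-0.06],[0,0,-0.1],[0,0,-0.132],[0,0,-0.132]], "turn": [[0,0,0],[0,0,0],[0,0,0],[0,0,0],[0,0,0]]}}

```text
t: 11.3
tcp_pos: [0.512, 0.288, 0.2044]
tool_rot: [0.646, 0.764, 0.005, 0.002]
force: [2.3, 0.6, -1.9]
finger_gap: 0.177
gripper_force: 59.1
```

{"op": "apply_moves", "data": {"claw": [-1,-1,-1,-1,-1], "travel": [[-0.03,-0.005,0],[-0.07,-0.012,0],[-0.12,-0.02,0],[-0.16,-0.028,0],[-0.1916,-0.033,0]], "turn": [[0,0,0],[0,0,0.005],[0,0,0.01],[0,0,0.015],[0,0,0.02]]}}

```text
t: 11.72
tcp_pos: [0.5065, 0.1289, 0.1975]
tool_rot: [0.67, 0.742, -0.001, -0.002]
force: [0.2, 0.4, -2.7]
finger_gap: 0.178
gripper_force: 59.1
```

{"op": "apply_moves", "data": {"claw": [-1,-1,-1,-1,-1], "travel": [[-0.039,-0.004,0],[-0.078,-0.008,0],[-0.116,-0.012,0],[-0.155,-0.016,0],[-0.1933,-0.021,0]], "turn": [[0,0,0.004],[0,0,0.008],[0,0,0.012],[0,0,0.016],[0,0,0.02]]}}

```text
t: 12.13
tcp_pos: [0.5064, -0.0257, 0.1974]
tool_rot: [0.693, 0.721, -0.0, -0.001]
force: [0.5, -0.5, -2.5]
finger_gap: 0.176
gripper_force: 59.1
```

{"op": "apply_moves", "data": {"claw": [-1,-1,-1,-1,-1], "travel": [[-0.039,-0.002,0],[-0.078,-0.004,0],[-0.116,-0.006,0],[-0.155,-0.007,0],[-0.1942,-0.0087,0]], "turn": [[0,0,0.004],[0,0,0.008],[0,0,0.012],[0,0,0.016],[0,0,0.02]]}}

```text
t: 12.55
tcp_pos: [0.5057, -0.181, 0.1971]
tool_rot: [0.715, 0.699, -0.0, -0.002]
force: [-0.5, 0.5, -2.2]
finger_gap: 0.177
gripper_force: 59.1
```

{"op": "apply_moves", "data": {"claw": [-1,-1,-1,-1,-1], "travel": [[-0.045,0.001,0],[-0.09,0.002,0],[-0.13,0.003,0],[-0.17,0.0036,0],[-0.1944,0.0036,0]], "turn": [[0,0,0.004],[0,0,0.008],[0,0,0.012],[0,0,0.016],[0,0,0.02]]}}

```text
t: 12.97
tcp_pos: [0.5055, -0.3389, 0.1968]
tool_rot: [0.737, 0.676, -0.0, -0.001]
force: [1.1, -1.0, -2.9]
finger_gap: 0.182
gripper_force: 59.1
```

Run:
```python
from b import *
from m import *
plan((W(.006,-.258,.1047),Q))
s=snap('scene','s4.png')
cv2.imwrite('pics/s4c.png',cv2.resize(s['pixels'][90:270,140:380,::-1],None,fx=2.5,fy=2.5))
for c in comps(white(s),80,200):
    p=cloud(s,c)
    if abs(np.median(p,0)[2]-.0175)<.004: print(bc(np.array(axis(s,c,.0175))))
```

```text
t 12.9667 at [ 0.5055 -0.3389  0.1968] F [ 1.0823 -1.0405 -2.899 ] gap 0.18179434530016664
travel [0.0046, 0.0006, 0.1151] turn [-0.0004, -0.0, -0.0003] rows 2.2
[[ 0.0273 -0.1931]
 [-0.0204 -0.2012]
 [ 0.0735 -0.1852]]
[[ 0.0329 -0.0966]
 [-0.0122 -0.0858]
 [ 0.0772 -0.1073]]
[[ 0.0108 -0.0349]
 [-0.0542 -0.0394]
 [ 0.0733 -0.0305]]
```

View pics/s4c.png

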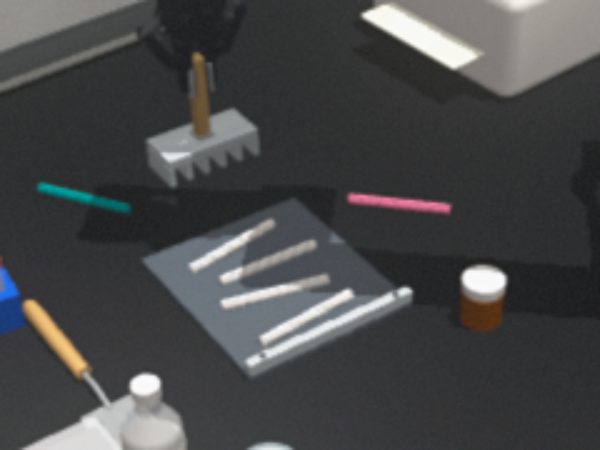

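The crop shows the upright rake held at (200,140), behind the four white rods at (232,245), (268,262), (275,290) and (305,318). The fence is at (330,330), and the board is clear under the rake's path.

{"op": "apply_moves", "data": {"claw": [-1,-1,-1,-1,-1], "travel": [[0.001,0,0.035],[0.002,0,0.07],[0.002,0,0.1],[0.002,0,0.112],[0.002,0,0.112]], "turn": [[0,0,0],[0,0,0],[0,0,0],[0,0,0],[0,0,0]]}}

```text
t: 13.43
tcp_pos: [0.5042, -0.3319, 0.1052]
tool_rot: [0.736, 0.676, -0.0, -0.004]
force: [-0.7, 0.3, -2.6]
finger_gap: 0.178
gripper_force: 59.1
```

{"op": "apply_moves", "data": {"claw": [-1,-1], "travel": [[0,0,0],[0,0,0]], "turn": [[0,0,0],[0,0,0]]}}

```text
t: 13.6
tcp_pos: [0.5071, -0.3344, 0.1097]
tool_rot: [0.736, 0.677, 0.0, 0.001]
force: [0.3, -0.4, -2.1]
finger_gap: 0.177
gripper_force: 59.1
```

Run:
```python
from b import *
from m import *
s=snap('scene');m=np.zeros((420,560),bool);m[90:170,180:270]=1
for c in comps(wood(s)&m,15,9999):
    p=cloud(s,c);print('wood',len(p),np.median(p,0),p.max(0))
plan((W(.006,-.080,.105),Q));print(bc(manip.sense()['tcp_pos'][None]))
```

```text
t 13.65 at [ 0.5072 -0.3346  0.11  ] F [ 0.3669 -0.172  -1.5619] gap 0.17723090168053227
travel [0.2215, -0.0008, 0.0061] turn [0.0005, 0.0003, 0.0005] rows 4.3
[[ 0.0069 -0.2572]]
```

{"op": "apply_moves", "data": {"claw": [-1,-1,-1,-1,-1], "travel": [[0,0,0.003],[0,0,0.006],[0,0,0.006],[0,0,0.006],[0,0,0.006]], "turn": [[0,0,0],[0,0,0],[0,0,0],[0,0,0],[0,0,0]]}}

```text
t: 14.07
tcp_pos: [0.5062, -0.3339, 0.104]
tool_rot: [0.736, 0.676, 0.0, -0.001]
force: [0.4, 0.6, -2.5]
finger_gap: 0.179
gripper_force: 59.1
```

{"op": "apply_moves", "data": {"claw": [-1,-1,-1,-1,-1], "travel": [[0.007,0,0],[0.016,0,0],[0.025,0,0],[0.035,0,0],[0.045,0,0]], "turn": [[0,0,0],[0,0,0],[0,0,0],[0,0,0],[0,0,0]]}}

```text
t: 14.48
tcp_pos: [0.5092, -0.2968, 0.1038]
tool_rot: [0.736, 0.677, 0.0, -0.001]
force: [-0.1, -0.2, -2.9]
finger_gap: 0.178
gripper_force: 59.1
```

Run:
```python
from b import *
plan((W(.006,-.080,.105),Q));print(bc(manip.sense()['tcp_pos'][None]))
```

```text
t 14.4833 at [ 0.5092 -0.2968  0.1038] F [-0.0909 -0.1519 -2.8848] gap 0.17763220012891073
travel [0.1743, 0.0007, -0.0013] turn [-0.0004, -0.0005, 0.0005] rows 3.3
[[ 0.0056 -0.2194]]
```

{"op": "apply_moves", "data": {"claw": [-1,-1,-1,-1,-1], "travel": [[0.009,0,-0.0005],[0.018,0,-0.0005],[0.027,0,-0.0005],[0.036,0,-0.0005],[0.045,0,-0.0005]], "turn": [[0,0,0],[0,0,0],[0,0,0],[0,0,0],[0,0,0]]}}

```text
t: 14.9
tcp_pos: [0.5124, -0.2615, 0.1043]
tool_rot: [0.736, 0.676, 0.0, -0.001]
force: [0.5, 0.1, -3.1]
finger_gap: 0.178
gripper_force: 59.1
```

{"op": "apply_moves", "data": {"claw": [-1,-1,-1,-1,-1], "travel": [[0.009,0,0],[0.018,0,0],[0.027,0,0],[0.036,0,0],[0.045,0,0]], "turn": [[0,0,0],[0,0,0],[0,0,0],[0,0,0],[0,0,0]]}}

```text
t: 15.32
tcp_pos: [0.5154, -0.2256, 0.1043]
tool_rot: [0.737, 0.676, 0.0, -0.001]
force: [0.2, -1.0, -2.1]
finger_gap: 0.179
gripper_force: 59.1
```

{"op": "apply_moves", "data": {"claw": [-1,-1,-1,-1,-1], "travel": [[0.008,0,0],[0.016,0,0],[0.024,0,0],[0.032,0,0],[0.04,0,0]], "turn": [[0,0,0],[0,0,0],[0,0,0],[0,0,0],[0,0,0]]}}

```text
t: 15.73
tcp_pos: [0.5181, -0.1938, 0.1043]
tool_rot: [0.737, 0.676, 0.0, -0.001]
force: [0.0, -0.5, -2.8]
finger_gap: 0.181
gripper_force: 59.1
```

```bash
cat > rods.py <<'E'
from b import *
from m import *
def rods(n,fn=None):
    s=snap(n)
    for c in comps(white(s),40,2000):
        p=cloud(s,c);md=np.median(p,0) if len(p) else np.zeros(3)
        if .008<md[2]<.03 and .38<md[0]<.65 and -.35<md[1]<-.05: print(n,c.sum(),md[2],bc(np.array(axis(s,c,.0175))).round(3).tolist())
    if fn: cv2.imwrite('pics/'+fn,cv2.resize(s['pixels'][130:260,180:320,::-1] if n=='scene' else s['pixels'][140:260,280:420,::-1],None,fx=4,fy=4,interpolation=cv2.INTER_CUBIC))
E
python3 - <<'E'
from rods import *
plan((W(.006,-.080,.1045),Q));print(bc(manip.sense()['tcp_pos'][None]))
rods('scene','s5.png')
E
```

```text
t 15.7333 at [ 0.5181 -0.1938  0.1043] F [ 0.0081 -0.4781 -2.8075] gap 0.18108963767820813
travel [0.0451, 0.0005, -0.0002] turn [-0.0002, -0.0003, 0.0004] rows 0.9
[[ 0.0057 -0.1161]]
scene 62 0.018617787121467298 [[0.063, -0.071], [0.047, -0.072], [0.078, -0.07]]
scene 107 0.02510316251699586 [[0.028, -0.006], [-0.03, -0.006], [0.083, -0.007]]
scene 42 0.018620114475454228 [[0.052, -0.032], [0.031, -0.033], [0.073, -0.031]]
```

View pics/s5.png

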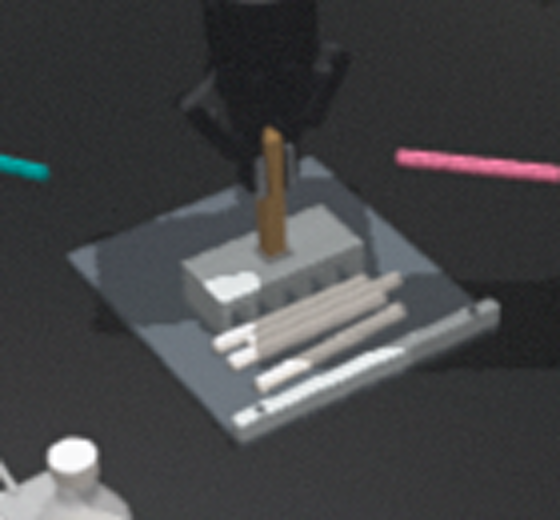

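The crop shows three rods gathered in parallel in front of the rake at (300,315), with the fourth at (330,345) close to the fence. Continuing gently.

{"op": "apply_moves", "data": {"claw": [-1,-1,-1,-1,-1], "travel": [[0.007,0,0],[0.015,0,0],[0.023,0,0],[0.031,0,0],[0.038,0,0]], "turn": [[0,0,0],[0,0,0],[0,0,0],[0,0,0],[0,0,0]]}}

```text
t: 16.2
tcp_pos: [0.5206, -0.1633, 0.1043]
tool_rot: [0.737, 0.676, 0.0, -0.001]
force: [-0.2, -0.3, -2.9]
finger_gap: 0.181
gripper_force: 59.1
```

{"op": "apply_moves", "data": {"claw": [-1,-1,-1,-1], "travel": [[0.001,0,0],[0.002,0,0],[0.003,0,0],[0.003,0,0]], "turn": [[0,0,0],[0,0,0],[0,0,0],[0,0,0]]}}

```text
t: 16.53
tcp_pos: [0.5208, -0.1617, 0.1044]
tool_rot: [0.737, 0.676, 0.0, -0.001]
force: [-0.6, -0.5, -3.6]
finger_gap: 0.177
gripper_force: 59.1
```

Run:
```python
from rods import *
print(bc(manip.sense()['tcp_pos'][None]),manip.sense()['force'])
rods('scene','s6.png');rods('top')
```

```text
[[ 0.0056 -0.0839]] [-0.5745 -0.4796 -3.6212]
scene 179 0.020471298653315588 [[0.039, -0.028], [-0.006, -0.028], [0.083, -0.028]]
top 142 0.023147769535081544 [[0.076, -0.0], [0.112, -0.0], [0.04, -0.0]]
```

View pics/s6.png

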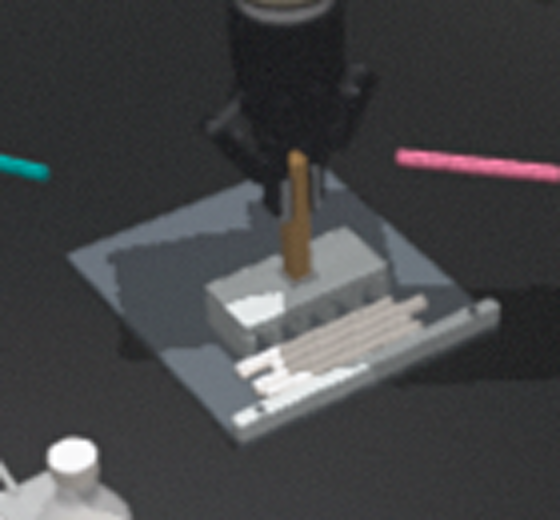

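The rake and rods are nearly at the fence, with all four rods parallel at (330,345). A few more millimetres, until the force rises.

{"op": "apply_moves", "data": {"claw": [-1,-1,-1,-1], "travel": [[0.001,0,0],[0.002,0,0],[0.003,0,0],[0.003,0,0]], "turn": [[0,0,0],[0,0,0],[0,0,0],[0,0,0]]}}

```text
t: 16.97
tcp_pos: [0.5211, -0.1593, 0.1044]
tool_rot: [0.737, 0.676, 0.0, -0.001]
force: [0.4, -0.2, -2.0]
finger_gap: 0.178
gripper_force: 59.1
```

{"op": "apply_moves", "data": {"claw": [-1,-1,-1], "travel": [[0.001,0,0],[0.002,0,0],[0.002,0,0]], "turn": [[0,0,0],[0,0,0],[0,0,0]]}}

```text
t: 17.22
tcp_pos: [0.5212, -0.1576, 0.1044]
tool_rot: [0.737, 0.676, 0.0, -0.001]
force: [0.3, -0.4, -2.5]
finger_gap: 0.177
gripper_force: 59.1
```

{"op": "apply_moves", "data": {"claw": [-1,-1,-1], "travel": [[0.001,0,0],[0.002,0,0],[0.002,0,0]], "turn": [[0,0,0],[0,0,0],[0,0,0]]}}

```text
t: 17.47
tcp_pos: [0.5213, -0.1559, 0.1044]
tool_rot: [0.736, 0.676, 0.0, -0.001]
force: [-0.0, 0.5, -3.1]
finger_gap: 0.181
gripper_force: 59.1
```

{"op": "apply_moves", "data": {"claw": [-1,-1,-1], "travel": [[0.001,0,0],[0.0015,0,0],[0.0015,0,0]], "turn": [[0,0,0],[0,0,0],[0,0,0]]}}

```text
t: 17.72
tcp_pos: [0.5215, -0.155, 0.1044]
tool_rot: [0.736, 0.676, 0.0, -0.001]
force: [-1.0, -1.2, -3.1]
finger_gap: 0.181
gripper_force: 59.1
```

Run:
```python
from rods import *
print(bc(manip.sense()['tcp_pos'][None]),manip.sense()['force'])
rods('scene')
s=snap('scene');m=white(s)|((s['pixels'].min(2)>120)&(np.ptp(s['pixels'],axis=2)<60))
m[:175]=0;m[250:]=0;m[:,:215]=0;m[:,320:]=0
p=cloud(s,m);b=bc(p);k=(p[:,2]<.03)&(p[:,2]>.010)&(b[:,0]<-.055)|((p[:,2]<.03)&(p[:,2]>.01)&(b[:,0]>.06))
print(np.c_[b[k],p[k,2]][np.argsort(b[k,1])][::4].round(4))
```

```text
[[ 0.0056 -0.0771]] [-0.984  -1.225  -3.1396]
scene 153 0.02125345474149598 [[0.045, -0.025], [0.009, -0.025], [0.081, -0.025]]
[[ 0.0716 -0.0558  0.0102]
 [ 0.0647 -0.05    0.0184]
 [ 0.0613 -0.0452  0.0164]
 [ 0.063  -0.0417  0.0236]
 [ 0.0698 -0.0414  0.0236]
 [ 0.0617 -0.0394  0.0133]
 [ 0.0788 -0.0379  0.0195]
 [ 0.0695 -0.037   0.0191]
 [-0.0696 -0.0349  0.0192]
 [-0.0566 -0.0317  0.0201]
 [-0.0661 -0.03    0.0128]
 [-0.0655 -0.0291  0.0176]
 [-0.0646 -0.028   0.0225]
 [-0.057  -0.0271  0.0193]
 [ 0.0748 -0.0236  0.0168]
 [ 0.0668 -0.0204  0.0187]
 [ 0.0875 -0.0194  0.0116]
 [ 0.0647 -0.0183  0.0229]
 [ 0.0623 -0.0169  0.0227]
 [ 0.0621 -0.0124  0.0185]
 [-0.0806 -0.0057  0.0227]
 [-0.0764 -0.0049  0.0215]
 [ 0.0612 -0.0033  0.0248]
 [ 0.1003 -0.0028  0.0236]
 [ 0.0877 -0.0023  0.0247]
 [ 0.1102 -0.002   0.0258]
 [-0.0808 -0.0012  0.0256]
 [-0.0733 -0.0006  0.0222]
 [ 0.099   0.      0.0213]
 [ 0.1055  0.0006  0.0253]
 [ 0.0767  0.001   0.0287]
 [-0.1002  0.0015  0.0256]
 [ 0.0808  0.002   0.0242]
 [-0.0817  0.0023  0.0277]
 [ 0.0873  0.0024  0.0281]
 [ 0.0847  0.003   0.0234]
 [-0.0668  0.0035  0.0245]
 [ 0.0753  0.0037  0.0264]
 [ 0.0793  0.0042  0.0176]
 [-0.0946  0.0042  0.0265]
 [-0.0978  0.0048  0.0253]
 [ 0.0797  0.0053  0.0224]
 [ 0.067   0.0055  0.0196]
 [-0.0794  0.0056  0.0236]
 [ 0.1092  0.006   0.0203]
 [ 0.0708  0.0067  0.0262]
 [ 0.0974  0.0072  0.0148]
 [ 0.0944  0.0077  0.0173]
 [ 0.0812  0.0081  0.0291]
 [-0.0906  0.0095  0.0283]]
```

{"op": "apply_moves", "data": {"claw": [-1,-1,-1], "travel": [[0.001,0,0],[0.0015,0,0],[0.0015,0,0]], "turn": [[0,0,0],[0,0,0],[0,0,0]]}}

```text
t: 18.07
tcp_pos: [0.5216, -0.1543, 0.1045]
tool_rot: [0.736, 0.677, -0.0, -0.0]
force: [-0.9, -3.0, -2.3]
finger_gap: 0.182
gripper_force: 59.1
```

{"op": "apply_moves", "data": {"claw": [-1,-1,-1,-1,-1], "travel": [[-0.005,0,0],[-0.02,0,0],[-0.04,0,-0.01],[-0.06,0,-0.04],[-0.08,0,-0.08]], "turn": [[0,0,0],[0,0,0],[0,0,0],[0,0,0],[0,0,0]]}}

```text
t: 18.48
tcp_pos: [0.514, -0.2174, 0.1665]
tool_rot: [0.737, 0.676, -0.0, -0.004]
force: [0.8, -0.3, -2.6]
finger_gap: 0.175
gripper_force: 59.0
```

{"op": "apply_moves", "data": {"claw": [-1,-1,-1,-1,-1], "travel": [[-0.02,0,-0.03],[-0.04,0,-0.05],[-0.04,0,-0.05],[-0.04,0,-0.05],[-0.04,0,-0.05]], "turn": [[0,0,0],[0,0,0],[0,0,0],[0,0,0],[0,0,0]]}}

```text
t: 18.9
tcp_pos: [0.5122, -0.2485, 0.207]
tool_rot: [0.737, 0.676, 0.0, -0.003]
force: [0.4, -1.1, -2.3]
finger_gap: 0.178
gripper_force: 59.0
```

Run:
```python
from rods import *
s=snap('wrist','w7.png');print(manip.sense()['tcp_pos'])
m=s['depth']>0;p=cloud(s,m);b=bc(p)
for x in(-.04,0.,.04):
    k=(abs(b[:,0]-x)<.006)&(b[:,1]>-.075)&(b[:,1]<.01)
    print(x,[ (round(y,3),round(float(np.median(p[k][abs(b[k,1]-y)<.0015,2])),4)) for y in np.arange(-.066,.006,.003)])
```

```text
[ 0.5121 -0.248   0.2066]
-0.04 [(np.float64(-0.066), 0.0077), (np.float64(-0.063), 0.0071), (np.float64(-0.06), 0.0074), (np.float64(-0.057), 0.0074), (np.float64(-0.054), 0.0074), (np.float64(-0.051), 0.0076), (np.float64(-0.048), 0.0134), (np.float64(-0.045), 0.0174), (np.float64(-0.042), 0.0175), (np.float64(-0.039), 0.0143), (np.float64(-0.036), 0.0157), (np.float64(-0.033), 0.0176), (np.float64(-0.03), 0.0175), (np.float64(-0.027), 0.0141), (np.float64(-0.024), 0.0165), (np.float64(-0.021), 0.0178), (np.float64(-0.018), 0.0173), (np.float64(-0.015), 0.0144), (np.float64(-0.012), 0.0176), (np.float64(-0.009), 0.0172), (np.float64(-0.006), 0.0169), (np.float64(-0.003), 0.0233), (np.float64(0.0), 0.0234), (np.float64(0.003), 0.0233), (np.float64(0.006), 0.0233)]
0.0 [(np.float64(-0.066), 0.0079), (np.float64(-0.063), 0.0071), (np.float64(-0.06), 0.0072), (np.float64(-0.057), 0.0075), (np.float64(-0.054), 0.0076), (np.float64(-0.051), 0.0075), (np.float64(-0.048), 0.014), (np.float64(-0.045), 0.0174), (np.float64(-0.042), 0.0173), (np.float64(-0.039), 0.014), (np.float64(-0.036), 0
[... 467 characters left out ...]
64(-0.063), 0.0077), (np.float64(-0.06), 0.0076), (np.float64(-0.057), 0.0073), (np.float64(-0.054), 0.0074), (np.float64(-0.051), 0.0077), (np.float64(-0.048), 0.014), (np.float64(-0.045), 0.0175), (np.float64(-0.042), 0.0176), (np.float64(-0.039), 0.0143), (np.float64(-0.036), 0.0155), (np.float64(-0.033), 0.0176), (np.float64(-0.03), 0.0175), (np.float64(-0.027), 0.0138), (np.float64(-0.024), 0.0168), (np.float64(-0.021), 0.0175), (np.float64(-0.018), 0.016), (np.float64(-0.015), 0.0144), (np.float64(-0.012), 0.0173), (np.float64(-0.009), 0.0175), (np.float64(-0.006), 0.0168), (np.float64(-0.003), 0.023), (np.float64(0.0), 0.0235), (np.float64(0.003), 0.0235), (np.float64(0.006), 0.0234)]
```

View pics/w7.png

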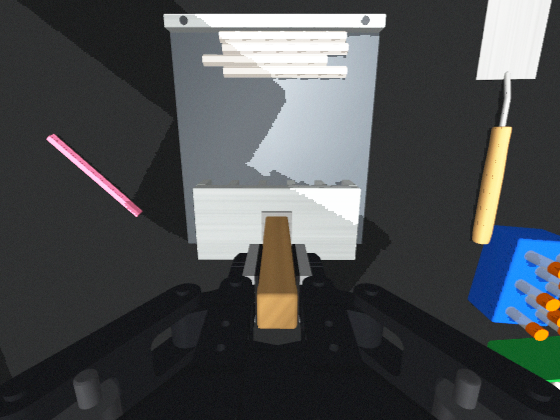

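Wrist view: the four rods lie flat, tight and parallel along the fence at (275,55). Depth shows tops at 17.5 mm with a pitch of about 12 mm. Now to stand the rake on the bench off the board's open side.

Run:
```python
from rods import *
P=W(-.03,-.305,.2);print(P)
s=snap('top');h=cv2.cvtColor(s['pixels'],cv2.COLOR_RGB2HSV)
for lo,hi in((80,100),(160,178)):
    for c in comps((h[...,0]>lo)&(h[...,0]<hi)&(h[...,1]>120)&(h[...,2]>90),60,900): print(axis(s,c,.008))
plan((P,Q),(P-[0,0,.095],Q),(P-[0,0,.105],Q))
```

```text
[ 0.4663 -0.379   0.2   ]
(array([ 0.6112, -0.5134,  0.008 ]), array([ 0.628 , -0.5455,  0.008 ]), array([ 0.5945, -0.4813,  0.008 ]))
t 19.0 at [ 0.5122 -0.2478  0.2065] F [ 0.2061 -0.5342 -2.1819] gap 0.17386588332744168
travel [-0.1682, -0.0433, 0.0076] turn [-0.0015, -0.0013, 0.0006] rows 3.3
travel [0.0, 0.0, 0.1188] turn [0.0, 0.0, 0.0] rows 2.3
travel [0.0, 0.0, 0.0125] turn [0.0, 0.0, 0.0] rows 0.2
```

{"op": "apply_moves", "data": {"claw": [-1,-1,-1,-1,-1], "travel": [[-0.04,-0.01,0],[-0.09,-0.022,0.004],[-0.135,-0.034,0.0076],[-0.168,-0.0433,0.0076],[-0.168,-0.0433,0.0076]], "turn": [[0,0,0],[0,0,0],[0,0,0],[0,0,0],[0,0,0]]}}

```text
t: 19.42
tcp_pos: [0.4659, -0.3852, 0.2005]
tool_rot: [0.738, 0.675, -0.001, -0.0]
force: [0.1, -0.8, -2.4]
finger_gap: 0.177
gripper_force: 59.0
```

{"op": "apply_moves", "data": {"claw": [-1,-1,-1,-1,-1], "travel": [[0,0,0.035],[0,0,0.07],[0,0,0.1],[0,0,0.118],[0,0,0.118]], "turn": [[0,0,0],[0,0,0],[0,0,0],[0,0,0],[0,0,0]]}}

```text
t: 19.83
tcp_pos: [0.4653, -0.3763, 0.1028]
tool_rot: [0.736, 0.677, 0.001, -0.006]
force: [-0.7, 0.8, -3.1]
finger_gap: 0.182
gripper_force: 59.0
```

{"op": "apply_moves", "data": {"claw": [-1,-1], "travel": [[0,0,0],[0,0,0]], "turn": [[0,0,0],[0,0,0]]}}

```text
t: 20.0
tcp_pos: [0.4681, -0.3801, 0.108]
tool_rot: [0.736, 0.677, 0.0, -0.0]
force: [-0.3, 0.4, -2.4]
finger_gap: 0.178
gripper_force: 59.0
```

Tips should be about 13 mm up; lower 12 mm slowly.

{"op": "apply_moves", "data": {"claw": [-1,-1,-1,-1,-1], "travel": [[0,0,0.004],[0,0,0.008],[0,0,0.012],[0,0,0.014],[0,0,0.014]], "turn": [[0,0,0],[0,0,0],[0,0,0],[0,0,0],[0,0,0]]}}

```text
t: 20.42
tcp_pos: [0.4672, -0.3802, 0.0963]
tool_rot: [0.737, 0.676, 0.0, -0.001]
force: [0.8, -0.5, -1.9]
finger_gap: 0.178
gripper_force: 59.0
```

{"op": "apply_moves", "data": {"claw": [-1,-1,-1], "travel": [[0,0,0.001],[0,0,0.001],[0,0,0.001]], "turn": [[0,0,0],[0,0,0],[0,0,0]]}}

```text
t: 20.67
tcp_pos: [0.4674, -0.3804, 0.0957]
tool_rot: [0.737, 0.676, 0.0, -0.001]
force: [0.2, -0.0, -2.5]
finger_gap: 0.179
gripper_force: 59.0
```

{"op": "apply_moves", "data": {"claw": [-1,-1,-1], "travel": [[0,0,0.001],[0,0,0.002],[0,0,0.002]], "turn": [[0,0,0],[0,0,0],[0,0,0]]}}

```text
t: 20.92
tcp_pos: [0.4675, -0.3806, 0.0948]
tool_rot: [0.737, 0.676, 0.0, -0.0]
force: [-1.9, 0.4, 2.8]
finger_gap: 0.183
gripper_force: 59.8
```

Contact. Release and withdraw straight up.

{"op": "apply_moves", "data": {"claw": [-0.4,0,0.4,0.4,0.4], "travel": [[0,0,0],[0,0,0],[0,0,0],[0,0,0],[0,0,0]], "turn": [[0,0,0],[0,0,0],[0,0,0],[0,0,0],[0,0,0]]}}

```text
t: 21.33
tcp_pos: [0.4675, -0.3804, 0.094]
tool_rot: [0.737, 0.676, 0.0, -0.001]
force: [-0.1, -0.4, 0.1]
finger_gap: 0.701
gripper_force: 0.0
```

{"op": "apply_moves", "data": {"claw": [0.4,0.4,0.4,0.4,0.4], "travel": [[0,0,-0.03],[0,0,-0.07],[0,0,-0.12],[0,0,-0.16],[0,0,-0.2]], "turn": [[0,0,0],[0,0,0],[0,0,0],[0,0,0],[0,0,0]]}}

```text
t: 21.75
tcp_pos: [0.4676, -0.3805, 0.2559]
tool_rot: [0.737, 0.676, 0.0, -0.0]
force: [0.9, -0.2, -1.3]
finger_gap: 0.699
gripper_force: 0.0
```

{"op": "apply_moves", "data": {"claw": [0.4,0.4,0.4,0.4,0.4], "travel": [[0,0,0],[0,0,0],[0,0,0],[0,0,0],[0,0,0]], "turn": [[0,0,0],[0,0,0],[0,0,0],[0,0,0],[0,0,0]]}}

```text
t: 22.17
tcp_pos: [0.4668, -0.3797, 0.2521]
tool_rot: [0.737, 0.676, 0.0, -0.003]
force: [-0.3, 0.4, 0.6]
finger_gap: 0.695
gripper_force: 0.0
```

Run:
```python
from rake import *
from rods import rods
rake('scene',(90,185,170,290)); rods('scene')
s=manip.snapshot('wrist');p=cloud(s,wood(s));k=p[(p[:,2]>.12)&(p[:,2]<.16)];print(np.median(k,0),k.max(0))
st=manip.sense();print(st['t'],st['tcp_pos'],st['force'])
```

```text
scene head z pct [0.0216 0.037  0.0427] rect 0.4674655497074127 -0.3792983591556549 0.06328434497117996 0.12036528438329697 84.098388671875
scene 582 0.01981365439908194 [[-0.006, -0.025], [-0.097, -0.025], [0.081, -0.025]]
[ 0.4667 -0.3779  0.1392] [ 0.4743 -0.3714  0.141 ]
22.3167 [ 0.4672 -0.3802  0.2528] [-0.8653 -0.3507 -0.0474]
```

Rake top is at z = 0.140 above (0.467,-0.379), upright on the bench and off the board, with the row intact and the robot clear.

```bash
python3 -c "
from station import manip
print(manip.sign_off())"
```

```text
the job is handed in; nothing more can be done
None
```

The four rods lie flat in a close, parallel row along the fence, the rake stands upright on the bench off the board, and the job was handed in at 22 s of the 72 s allowed.

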